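# Put the wide scraper away in its chest

## Robot

A 6-joint arm with a two-finger parallel gripper is mounted at the origin on the work surface. World frame = base frame: x ahead of the robot, y to its left, z up, the work surface at z = 0. Lengths are in m, angles in degrees, forces in N, time in s.
With the tool pointing down it reaches from about 0.3 to 0.75 m from the base axis. Payload 8.5 kg.
Tool frame: the origin (TCP) lies midway between the tips of the shut fingers; the grasp point (between the pads) lies 19 mm behind it; z points along the fingers, y is the direction in which the jaws open and shut (so a half turn about z gives the same grasp; the last joint's range is limited). The gripper opens to 85 mm and grips with 20 to 120 N. Pads are 22 mm wide; open, the fingers measure 114 mm over their backs; the gripper's body (76 mm by 85 mm) begins 54 mm behind the grasp point. The pads swing forward as they close: fully open they stand 13 mm farther back than shut.
Start: joints at [-12.336, 21.807, 74.336, -0, 83.858, -12.336], TCP at [0.55, 0, 0.197] pointing down, gripper open.
Joint ranges: [-178.18, 178.18], [-50.72, 133.34], [12.68, 142.11], [-81.47, 261.47], [9.98, 163.14], [-165.26, 165.26]. Speed limits (degrees/s): [136.94, 136.94, 180, 180, 180, 180].

## Interface

Orientations are given as a 3x3 rotation matrix whose columns are the frame's x, y, z axes.
In Python, from rig import env, viewer, ticket gives the robot as it stands. The module is installed in compiled form; this text tells all that it offers.
- The arm moves only by the shell command python3 -m pendant 'ROWS' [FORCE]. ROWS is JSON, a list of rows, each a list of 3 entries, a list of its own where there are three numbers: the shift along the world's x, y, z in mm, then the turn about the world's z in rad, then the opening, from -1 (shut) to 1 (fully open). A call has 1 to 12 rows; each row shifts and turns the pose as measured when the row begins; what a row does not reach is not made up. A row lasts 1/8 s, in which the tool goes at most 62.5 mm and 10.7 degrees, less where a joint would pass 70% of its speed; a pose out of reach is approached as far as the arm can. A call with a gripper value outside its range is refused whole. The fingers move at their own pace and stop on an object; FORCE is the grip in N (left out, the last holds). Time passes only in rows, so rows that do not move let the fingers close. It gives the time, the measured TCP pose, the force and the opening at its end, in the units of the state.
- env.observe(): the state, without advancing time (a new reading comes with each control period).
- viewer.get_image(name): name is "scene" or "side" or "wrist"; returns (picture, depth): 384x512x3 uint8, red, green, blue; 384x512 float32, m along the optical axis (not along the pixel's ray), 0 where there is no reading.
- viewer.camera_params(name): a dict with "fx", "fy", "cx", "cy" (pixels), "rvec" (rotation vector, rad) and "tvec" (3), from world to camera coordinates, as OpenCV has them; the wrist camera has in their place "T_tool_cam" (4x4, takes a point from camera to tool coordinates, whose origin is the TCP and whose axes are the flange's). Camera axes: x right, y down, z forward; pixel columns grow to the right and rows downward; lengths in m; the calibration is good to about 2 mm. A picture is of the moment at which its call begins: read the wrist's pose just before it. camera_params takes no time and is no camera call.
- ticket.close_job(): hands the job in, once; it reports no verdict.
The state is a dict: "time_s": time; "q": joint angles; "qvel": joint speeds; "joint_efforts": joint torques, N m; "position": TCP position; "tool_rot": TCP orientation; "ft_force": force on the tool from outside, world axes, zero at the start; "wrist_torque": the same for the moment, N m; "grip_width": finger opening in m.
Only numpy, scipy, OpenCV 4.12 (cv2) and the standard library are available. Lean on these libraries where they do the work, as an engineer would, in place of code of your own. Each camera call takes 0.05 s, during which the arm holds its last target. There are 200 camera calls.

## Task

Lift the chest's lid open until it rests on its stop by itself, then lift the wide scraper up and off its two hooks and lower it, blade down and handle up, into the slot inside the chest, letting go only once its blade stands on the chest floor. Leave the narrow scraper hanging, and do not push the yellow jar about.

Things in the scene. Friction and masses are not known exactly. Their poses are not given: they have to be found in the camera images.
- rack: Fixed wooden hook rack, 352 mm wide (y), 190 mm tall: a rail on two posts. Origin on the table under the middle of the hanging line; x points from the hook tips back to the rail, y along the rail, z up. Two hanging places, each a pair of hooks; which scraper hangs at which varies. Rail's near face at x = 47 mm, its top at z = 190 mm.
- place_a (a point): Middle of the hanging place at rack y = +85 mm, level with the hooks' tops (z = 182 mm). Its two steel hooks, 8 mm round bar, lie 30 mm to either side of it along y. Each runs level from the rail towards the rack's -x and ends 22 mm in front of this point in an upturned tip, whose top is at z = 194 mm.
- place_b (a point): The same for the other hanging place, at rack y = -85 mm.
- wide_scraper: Wide scraper, 280 g: wooden top bar 150 mm long (y), 14 thick (x), 16 high, a 10 mm leg at each end, steel blade 150 wide, 5 thick. Origin: bar centre, z up as it hangs. Opening under the bar z -53 to -8; blade bottom -98 mm. Bar lies on a hook pair, its middle free: grip there across x from above. To clear the tips raise it 12 to 37 mm, then move it 45 mm or more to the rack's -x.
- narrow_scraper: The narrow scraper: same make, thickness and height as the wide one but only 100 mm wide; hangs at the rack's other place and must stay there. Origin: centre of its top bar.
- chest: Fixed wooden chest, 146 mm (x) by 186 mm (y), rim 122 mm high, walls 8 mm. Origin: centre of its underside on the table; its front faces -x, hinge along the +x rim. Inside, two low rails along y, up to 45 mm above the table, form one slot at x = 0 over the whole inner length of 170 mm.
- slot (a point): Middle of the slot, on the chest floor (8 mm above the table); axes as the chest. The slot is 7.5 mm wide, flaring from 24 mm above this point to about 26 mm wide at its top, 37 mm above it. The wide scraper standing in it has its origin 98 mm above this point, below the chest's rim.
- lid (a joint): Angle of the chest lid: 0 shut, grows as it opens upward, stop at 1.8 rad (leaning a little back, where it stays by its weight). Free, light hinge: let go below about 1.5 rad it falls shut, past about 1.65 it falls onto the stop. The lid weighs 250 g.
- lid_handle (a point): Middle of the lid's handle: a round dark steel bar, 10 mm diameter, 84 mm long along the chest's y, held 40 mm in front of the lid's front edge (gap 35 mm) by an arm at each end; 126 mm above the table when shut. It can be pinched from above across x and turns between the fingers as the lid swings.
- lid_hinge (a point): Middle of the lid's hinge axis (along the chest's y, at the far rim, 122 mm high); the handle goes round it on a radius of 186 mm, starting 4 mm above it.
- pigment_jar: Yellow jar with steel cap, 64 mm across, 100 mm high, behind and between rack and chest; to be left alone. Origin: centre of its underside.
Things that resemble listed ones, but are neither listed nor needed, are in the scene too. What is shaped like the wide_scraper but black or purple is not meant.

How it is judged:
By the outcome, as a careful person would: the job done as asked, in the order asked, and still so for the second after the job is handed in, with the robot touching nothing.
It also fails if it takes over 72 s, if anything falls off the work surface, if the arm or the gripper's body presses on something with over 40 N, if the wrist force passes 120 N, or if a joint passes its speed limit or range.

## Working session

There is one attempt and no reset: what is moved stays moved. The work goes in short steps, Python scripts to look and compute and a shell command to move; the robot and the scene stay as the last step left them, time stands still between calls to the robot, and variables do not carry over. Pictures are saved under pics/ and viewed, about 8 in all and at most 12, crops included, and the job is handed in when it is done.

```bash
mkdir -p pics; cat > h.py <<'E'
import numpy as np, cv2
from rig import env, viewer, ticket
def cloud(name):
    s=env.observe(); im,d=viewer.get_image(name); p=viewer.camera_params(name)
    v,u=np.mgrid[0:384,0:512]
    P=np.stack([(u-p['cx'])/p['fx']*d,(v-p['cy'])/p['fy']*d,d],-1)
    if 'rvec' in p:
        R=cv2.Rodrigues(np.array(p['rvec'],float))[0]; W=(P-np.array(p['tvec']).ravel())@R
    else:
        T=np.array(p['T_tool_cam']); R=np.array(s['tool_rot']); W=(P@T[:3,:3].T+T[:3,3])@R.T+np.array(s['position'])
    W[d<=0]=np.nan
    return im,W
def save(im,f): cv2.imwrite('pics/'+f,im[...,::-1])
E
python3 - <<'E'
from h import *
print(env.observe())
a,W=cloud('scene'); b,V=cloud('side'); np.savez('c0.npz',a=a,W=W,b=b,V=V)
save(cv2.resize(a,(800,600)),'scene0.png'); save(cv2.resize(b,(800,600)),'side0.png')
E
```

```text
{'time_s': 0.0, 'q': array([-1.23348528e+01,  2.18416810e+01,  7.43852265e+01,  7.66566843e-04,
        8.38577776e+01, -1.23369208e+01]), 'qvel': array([-0.10518163, -0.04035654,  0.04969071, -0.00408148, -0.07545008,
        0.08400649]), 'joint_efforts': array([-1.00240642e-03, -4.48466885e+01, -2.31285810e+01, -2.87182611e-04,
        4.73836102e-03,  1.77242771e-05]), 'position': array([5.49658483e-01, 8.52280535e-05, 1.96702558e-01]), 'tool_rot': array([[-3.44154035e-05,  9.99998961e-01, -1.44107153e-03],
       [ 9.99999945e-01,  3.48891749e-05,  3.28739439e-04],
       [ 3.28789375e-04, -1.44106014e-03, -9.99998908e-01]]), 'ft_force': array([ 0.30491931, -0.14553067,  0.23555693]), 'wrist_torque': array([-0.03696328, -0.014955  ,  0.0556298 ]), 'grip_width': 0.08543294674402832}
```

View pics/scene0.png

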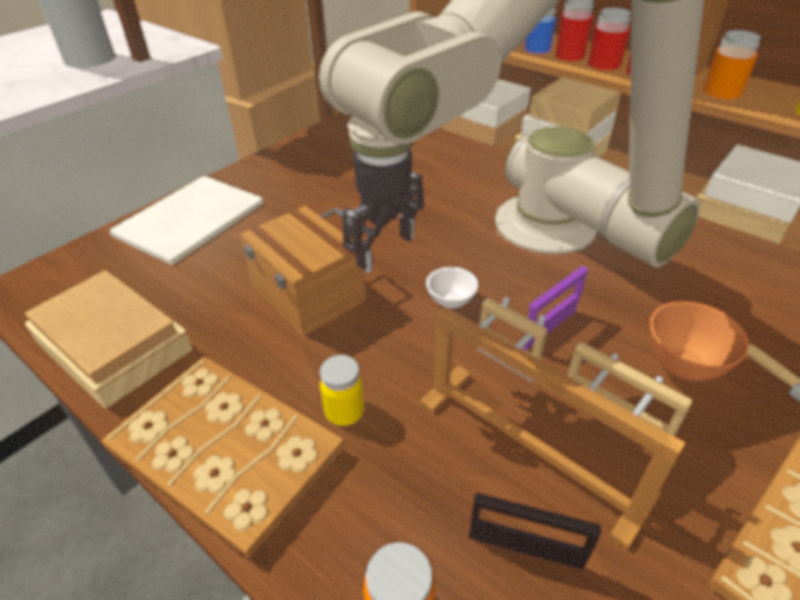

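View pics/side0.png

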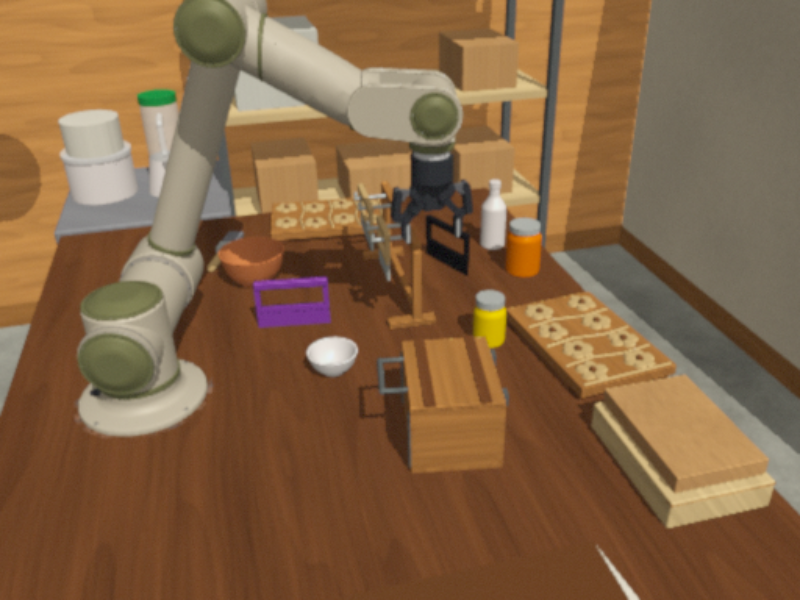

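The scene view shows the chest at (305,265) with its handle towards the robot. The rack is at (550,420), with the narrow scraper at (512,325) and the wide one at (630,385). The side view shows the chest lid at (452,375) and the handle at (390,375). Next I'll measure the poses.

```bash
python3 - <<'E'
from h import *
z=np.load('c0.npz'); a,W,b,V=[z[k] for k in 'aWbV']
def px(I,u,v): return np.round(np.nanmedian(I[int(v*.64)-1:int(v*.64)+2,int(u*.64)-1:int(u*.64)+2].reshape(-1,3),0),3)
print('scene lid',px(W,300,245),px(W,275,235),'jar cap',px(W,340,370))
print('side lid',px(V,450,370),px(V,410,350),px(V,490,370),px(V,420,395),'front face?',px(V,450,440))
print('rack rail scene',px(W,445,325),px(W,560,385),px(W,670,440),'wide bar',px(W,580,352),px(W,630,378),px(W,680,400),'narrow',px(W,485,310),px(W,515,325),px(W,540,342))
print('handle side',px(V,382,375),px(V,395,362))
# chest lid region
def rect(P,lab):
    c,s,an=cv2.minAreaRect((P[:,:2]*1000).astype(np.float32)); print(lab,len(P),np.round(c,1),np.round(s,1),round(an,2),'z',np.median(P[:,2]))
for I,n in((W,'scene'),(V,'side')):
    P=I.reshape(-1,3); P=P[np.isfinite(P).all(1)]
    for lo,hi in((.118,.14),):
        m=(P[:,2]>lo)&(P[:,2]<hi)&(P[:,0]>.4)&(P[:,0]<.85)&(P[:,1]>.0)&(P[:,1]<.5)
        Q=P[m]; rect(Q,n+' lid')
    m=(P[:,2]>.17)&(P[:,2]<.215)&(P[:,0]>.3)&(P[:,0]<.8)&(P[:,1]<-.1)&(P[:,1]>-.7)
    Q=P[m]; rect(Q,n+' racktop')
    m=(P[:,2]>.09)&(P[:,2]<.11)&(P[:,0]>.6)&(P[:,0]<.9)&(P[:,1]<.1)&(P[:,1]>-.2); 
    Q=P[m]; print('jar?',Q.mean(0),len(Q))
    np.save(n+'.npy',P)
import numpy as np
# top-down height map
P=np.vstack([np.load('scene.npy'),np.load('side.npy')])
P=P[(P[:,0]>.25)&(P[:,0]<.95)&(abs(P[:,1])<.6)&(P[:,2]<.26)&(P[:,2]>.005)]
H=np.zeros((700,1200,),np.float32)
P=P[np.argsort(P[:,2])]
r=((.95-P[:,0])*1000).astype(int); c=((.6-P[:,1])*1000).astype(int)
H[r.clip(0,699),c.clip(0,1199)]=P[:,2]
H=cv2.dilate(H,np.ones((3,3)))
C=cv2.applyColorMap((H/.25*255).clip(0,255).astype(np.uint8),cv2.COLORMAP_TURBO)
for k in range(0,1200,100): cv2.line(C,(k,0),(k,699),(90,90,90),1); cv2.putText(C,f'{600-k}',(k,12),0,.5,(255,255,255),1)
for k in range(50,700,100): cv2.line(C,(0,k),(1199,k),(90,90,90),1); cv2.putText(C,f'{950-k}',(0,k),0,.5,(255,255,255),1)
cv2.imwrite('pics/top.png',C[:,150:1100][:, :800])
E
```

```text
scene lid [ 0.517 -0.24   0.13 ] [ 0.526 -0.3    0.13 ] jar cap [0.671 0.003 0.1  ]
side lid [ 0.509 -0.248  0.129] [ 0.459 -0.18   0.131] [ 0.57  -0.265  0.129] [ 0.443 -0.299  0.13 ] front face? [ 0.482 -0.341  0.065]
rack rail scene [0.557 0.112 0.171] [0.564 0.297 0.187] [0.56  0.432 0.189] wide bar [0.502 0.292 0.192] [0.504 0.361 0.195] [0.504 0.423 0.197] narrow [0.504 0.146 0.184] [0.506 0.196 0.184] [0.507 0.237 0.181]
handle side [ 0.398 -0.237  0.131] [ 0.428 -0.197  0.128]
scene lid 1055 [630.5 314.7] [385.4 327.7] 25.42 z 0.120616234676175
scene racktop 0 [0. 0.] [0. 0.] 0.0 z nan
jar? [0.67312864 0.00662441 0.09883567] 399
side lid 260 [668.9 272.7] [358.6 356.8] 0.94 z 0.12733315694400096
side racktop 0 [0. 0.] [0. 0.] 0.0 z nan
jar? [ 0.66792    -0.00302292  0.09824321] 178
  return _methods._mean(a, axis=axis, dtype=dtype,
  ret = ret.dtype.type(ret / rcount)
```

View pics/top.png

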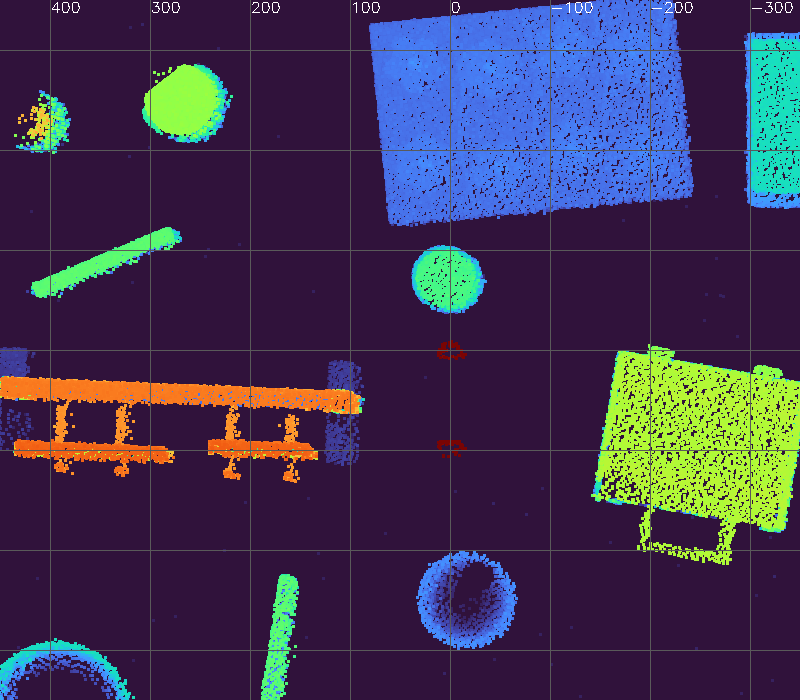

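The merged height map shows these positions:
- **Chest:** lid centre near (0.51, -0.25), yaw about -10°.
- **Handle:** near (0.40, -0.235).
- **Rack:** yaw about -2.5°.
- **Wide scraper bar:** y from 0.28 to 0.435.
- **Narrow scraper:** near y = 0.19.

Now the exact fits.

```bash
cat > fit.py <<'E'
from h import *
def sel(P,x,y,z): return P[(P[:,0]>x[0])&(P[:,0]<x[1])&(P[:,1]>y[0])&(P[:,1]<y[1])&(P[:,2]>z[0])&(P[:,2]<z[1])]
def rect(Q):
    c,s,an=cv2.minAreaRect((Q[:,:2]*1000).astype(np.float32)); return len(Q),np.round(c,1),np.round(s,1),round(an,2),round(float(np.median(Q[:,2]))*1000,1)
def line(Q):
    c=Q.mean(0); w=np.linalg.svd(Q[:,:2]-c[:2],full_matrices=False)[2][0]; w=w*np.sign(w[1]); t=(Q[:,:2]-c[:2])@w
    lo,hi=np.percentile(t,[.5,99.5]); return len(Q),np.round((c[:2]+w*(lo+hi)/2)*1000,1),'len',round((hi-lo)*1000,1),'yaw',round(float(np.degrees(np.arctan2(-w[0],w[1]))),2),'z',np.round(np.percentile(Q[:,2],[5,50,95])*1000,1)
E
python3 - <<'E'
from fit import *
for n in('scene','side'):
    P=np.load(n+'.npy'); print(n)
    for lab,f,b in (('lid',rect,((.40,.62),(-.40,-.14),(.123,.14))),('handle',line,((.38,.408),(-.3,-.18),(.11,.14))),('wide',line,((.488,.515),(.278,.45),(.187,.21))),('narrow',line,((.488,.515),(.12,.25),(.187,.21))),('rail',line,((.535,.58),(.08,.46),(.18,.2)))):
        Q=sel(P,*b); print(lab,f(Q) if len(Q)>5 else len(Q))
E
```

```text
scene
lid (2000, array([ 493.1, -247.1]), array([190.1, 181.6]), 80.05, 130.1)
handle (30, array([ 397.7, -261.1]), 'len', np.float64(30.4), 'yaw', 1.18, 'z', array([123.1, 128.6, 131.7]))
wide (667, array([501., 360.]), 'len', np.float64(147.9), 'yaw', -2.39, 'z', array([188.2, 196.4, 198.8]))
narrow (326, array([503.2, 190.9]), 'len', np.float64(99.1), 'yaw', -2.13, 'z', array([188.4, 196.4, 198.7]))
rail (1730, array([557.7, 274. ]), 'len', np.float64(347.2), 'yaw', -2.2, 'z', array([181.2, 189. , 190.9]))
side
lid (2740, array([ 486.7, -248.8]), array([194.5, 190.6]), 79.89, 130.6)
handle (103, array([ 398.2, -234.4]), 'len', np.float64(92.0), 'yaw', -5.41, 'z', array([125.8, 129.7, 132.8]))
wide (80, array([495.7, 354.3]), 'len', np.float64(143.8), 'yaw', -1.35, 'z', array([188.9, 196.7, 199.4]))
narrow (76, array([497.7, 185.7]), 'len', np.float64(104.2), 'yaw', -2.57, 'z', array([187.9, 196.7, 199.8]))
rail (135, array([552., 268.]), 'len', np.float64(353.8), 'yaw', -1.61, 'z', array([181.2, 188.5, 191.6]))
```

The two cameras disagree by about 5 mm, so I'll go above the handle and use the wrist camera.

```bash
python3 -m pendant '[[[-30,-47,10],-0.035,-0.1],[[-30,-47,10],-0.035,-0.1],[[-30,-47,10],-0.035,-0.1],[[-30,-47,10],-0.035,-0.1],[[-30,-47,10],-0.035,-0.1],[[0,0,0],0,-0.1],[[0,0,0],0,-0.1]]' 40; python3 - <<'E'
from fit import *
im,W=cloud('wrist'); np.savez('w1.npz',im=im,W=W); save(im,'w1.png'); s=env.observe(); print(s['position'],s['tool_rot'].round(3).tolist(),s['grip_width'])
E
```

```text
time_s: 0.98
position: [0.3935, -0.2402, 0.2456]
tool_rot: [[0.178, 0.984, -0.005], [0.984, -0.178, 0.003], [0.002, -0.006, -1.0]]
ft_force: [-0.6, 0.4, -0.3]
grip_width: 0.0386
[ 0.39368624 -0.24008227  0.24562634] [[0.178, 0.984, -0.005], [0.984, -0.178, 0.003], [0.002, -0.006, -1.0]] 0.038514331403106505
```

View pics/w1.png

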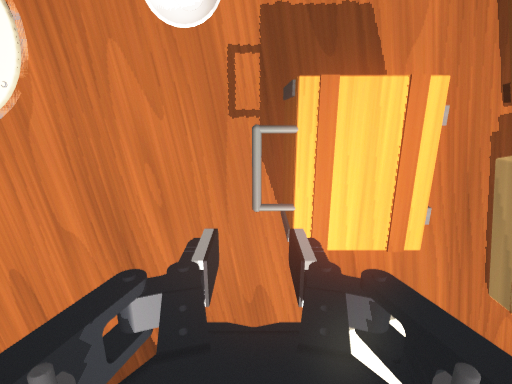

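The wrist view shows the handle bar at column 257, rows 128–208, with the lid to its right (300–450, 75–250).

```bash
python3 - <<'E'
from fit import *
z=np.load('w1.npz'); W=z['W']
B=W[132:206,252:264].reshape(-1,3); B=B[(B[:,2]>.11)&(B[:,2]<.15)]; print('bar',line(B))
for n,(r,c) in dict(fl=(80,302),bl=(80,445),fr=(245,297),br=(245,418),mid=(160,370),h1=(128,258),h2=(208,258)).items(): print(n,(W[r,c]*1000).round(1))
Q=W[60:260,285:460].reshape(-1,3); Q=Q[(Q[:,2]>.122)&(Q[:,2]<.14)]; print(rect(Q))
for r in range(90,240,20):
  ok=np.where((W[r,:,2]>.122)&(W[r,:,2]<.14)&(np.arange(512)>285)&(np.arange(512)<470))[0]; print(r,(W[r,ok[0]]*1000).round(1),(W[r,ok[-1]]*1000).round(1))
E
```

```text
bar (727, array([ 397.6, -229.6]), 'len', np.float64(78.0), 'yaw', -10.48, 'z', array([127.4, 130.5, 132.1]))
fl [ 456.3 -150.7  129.7]
bl [ 590.9 -175.4  130.7]
fr [ 415.  -232.7  304.2]
br [ 561.8 -346.8  130. ]
mid [ 515.  -240.1  130.7]
h1 [ 406.7 -187.6  130.5]
h2 [ 391.9 -270.7  132. ]
(24450, array([ 506.6, -249.3]), array([186.8, 163.7]), 80.27, 130.8)
90 [ 450.9 -158.7  126.3] [ 593.  -184.9  130.4]
110 [ 447.6 -177.3  124.1] [ 596.2 -204.4  122.4]
130 [ 434.  -194.5  131.2] [ 586.8 -222.3  129.6]
150 [ 440.3 -216.2  129.4] [ 583.5 -242.1  129.9]
170 [ 436.9 -238.   124.3] [ 578.7 -262.3  130.8]
190 [ 432.9 -260.4  122.2] [ 576.3 -284.3  129.2]
210 [ 421.5 -279.   130.2] [ 571.1 -305.9  130.4]
230 [ 437.6 -305.6  130.8] [ 567.6 -329.2  130.1]
```

```bash
python3 -m pendant '[[[4,10,-20],0,-0.2],[[0,0,-40],0,-0.2],[[0,0,-40],0,-0.2],[[0,0,-25],0,-0.2],[[0,0,-10],0,-0.2],[[0,0,0],0,-0.2]]' 40
```

```text
time_s: 1.78
position: [0.4011, -0.2233, 0.1065]
tool_rot: [[0.165, 0.986, -0.005], [0.986, -0.165, 0.003], [0.002, -0.006, -1.0]]
ft_force: [-0.5, 1.1, 0.3]
grip_width: 0.0343
```

```bash
python3 -m pendant '[[[-3,-6,1],-0.01,-0.2],[[0,0,0],0,-1],[[0,0,0],0,-1],[[0,0,0],0,-1],[[0,0,0],0,-1],[[0,0,0],0,-1]]' 40
```

```text
time_s: 2.52
position: [0.3991, -0.2306, 0.1102]
tool_rot: [[0.175, 0.985, -0.001], [0.985, -0.175, -0.0], [-0.001, -0.001, -1.0]]
ft_force: [-0.1, 0.2, -0.1]
grip_width: 0.0004
```

The fingers shut fully without the bar between them, so I'll look.

```bash
python3 - <<'E'
from fit import *
im,W=cloud('wrist'); b,V=cloud('side'); np.savez('w2.npz',im=im,W=W,b=b,V=V); 
c=cv2.resize(b[190:310,210:350],(512,439)); save(np.vstack([im[:,:],c])[:,:] if 0 else np.hstack([cv2.resize(im,(400,300)),cv2.resize(c,(400,300))]),'w2.png')
E
```

```text
(no output)
```

View pics/w2.png

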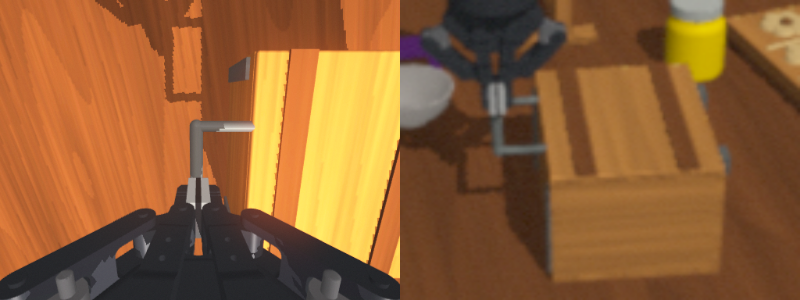

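```bash
python3 - <<'E'
from fit import *
z=np.load('w2.npz'); W=z['W']*1000
for r in range(160,300,10): print(r,[W[r,c].round(0).astype(int).tolist() if np.isfinite(W[r,c,0]) else None for c in (244,249,253,258,263)])
V=z['V']*1000
for r in range(222,245,2): print(r,[V[r,c].round(0).astype(int).tolist() for c in (240,243,246,249)])
s=env.observe(); print(s['position'],s['grip_width'],s['ft_force'])
E
```

```text
160 [[401, -186, 129], [404, -187, 130], [406, -187, 131], [409, -188, 130], [412, -188, 130]]
170 [[400, -192, 129], [403, -192, 130], [405, -192, 132], [408, -193, 129], [410, -220, 2]]
180 [[399, -198, 129], [402, -198, 132], [404, -198, 130], [407, -199, 129], [409, -231, 2]]
190 [[398, -204, 128], [401, -204, 131], [403, -204, 131], [406, -205, 130], [407, -242, 0]]
200 [[397, -209, 130], [400, -209, 132], [402, -210, 131], [405, -211, 129], [405, -253, -1]]
210 [[396, -216, 129], [399, -215, 132], [401, -215, 132], [404, -217, 129], [403, -263, 1]]
220 [[395, -222, 129], [398, -221, 131], [400, -222, 132], [403, -223, 129], [401, -275, 0]]
230 [[396, -219, 150], [398, -219, 152], [400, -219, 152], [403, -219, 153], [406, -220, 152]]
240 [[396, -218, 164], [399, -218, 165], [400, -219, 164], [403, -219, 164], [405, -220, 165]]
250 [[397, -219, 174], [399, -218, 175], [401, -219, 175], [403, -220, 173], [405, -221, 173]]
260 [[397, -219, 182], [399, -219, 182], [400, -220, 180], [403, -220, 182], [405, -220, 182]]
270 [[398, -217, 193], [398, -223, 183], [400, -225, 181], [402, -
[... 501 characters left out ...]
, 170], [411, -240, 167]]
230 [[389, -238, 164], [395, -246, 168], [402, -245, 166], [411, -239, 160]]
232 [[389, -234, 155], [395, -242, 160], [402, -244, 159], [411, -240, 155]]
234 [[389, -233, 148], [395, -242, 153], [402, -243, 153], [455, -30, 0]]
236 [[426, -37, 3], [395, -242, 148], [402, -244, 147], [453, -39, -1]]
238 [[424, -46, 2], [397, -228, 131], [441, -51, 2], [450, -52, 1]]
240 [[423, -50, -2], [395, -238, 132], [439, -60, 1], [448, -63, 2]]
242 [[421, -62, -1], [393, -246, 133], [438, -64, -3], [446, -71, 1]]
244 [[418, -74, 1], [392, -254, 132], [435, -79, 1], [444, -80, 0]]
[ 0.39909471 -0.23057755  0.1101289 ] -0.00031218432818017305 [ 0.84219562 -0.78600831  0.59010153]
```

The cloud shows the shut fingertips ending at z ≈ 145 mm, although the TCP reads 110. The bar top is at 131, so the fingers closed above it. The tips really sit about 35 mm behind the stated TCP. I'll open, go lower and close again.

```bash
python3 -m pendant '[[[0,0,0],0,-0.2],[[0,0,0],0,-0.2],[[0,0,0],0,-0.2],[[0,0,-20],0,-0.2],[[0,0,-14],0,-0.2],[[0,0,0],0,-0.2],[[0,0,0],0,-1],[[0,0,0],0,-1],[[0,0,0],0,-1],[[0,0,0],0,-1],[[0,0,0],0,-1]]' 40
```

```text
time_s: 4.0
position: [0.3975, -0.2305, 0.0769]
tool_rot: [[0.174, 0.985, -0.004], [0.985, -0.174, -0.001], [-0.002, -0.004, -1.0]]
ft_force: [-0.9, 0.5, -1.1]
grip_width: 0.0082
```

```bash
python3 -m pendant '[[[1.3,-0.2,18.5],0,-1],[[3.1,-0.6,18.3],0,-1],[[5,-0.9,17.9],0,-1],[[6.7,-1.2,17.3],0,-1],[[8.3,-1.5,16.6],0,-1],[[10,-1.8,15.6],0,-1],[[0,0,0],0,-1]]'
```

```text
time_s: 4.88
position: [0.4319, -0.2367, 0.1837]
tool_rot: [[0.174, 0.985, -0.007], [0.985, -0.174, -0.0], [-0.002, -0.007, -1.0]]
ft_force: [0.1, -1.0, -2.1]
grip_width: 0.0083
```

```bash
python3 -m pendant '[[[11.4,-2,13.5],0,-1],[[12.8,-2.3,12.3],0,-1],[[14,-2.5,12],0,-1],[[15.1,-2.7,10.5],0,-1],[[16,-2.8,8.9],0,-1],[[16.8,-3,7.2],0,-1],[[17.5,-3.1,5.6],0,-1],[[0,0,0],0,-1]]'
```

```text
time_s: 5.88
position: [0.5287, -0.254, 0.2553]
tool_rot: [[0.176, 0.984, -0.024], [0.984, -0.176, 0.001], [-0.003, -0.024, -1.0]]
ft_force: [-2.0, 0.4, 4.7]
grip_width: 0.0083
```

```bash
python3 -m pendant '[[[15,-2.6,1.5],0,-1],[[15,-2.6,0.5],0,-1],[[15,-2.6,0],0,-1],[[15,-2.6,-0.5],0,-1],[[15,-2.6,-1],0,-1],[[8,-1.4,-1],0,-1],[[0,0,0],0,-1]]'
```

```text
time_s: 6.75
position: [0.6128, -0.2691, 0.2579]
tool_rot: [[0.176, 0.984, -0.02], [0.984, -0.176, -0.003], [-0.006, -0.019, -1.0]]
ft_force: [-0.3, 0.9, 2.4]
grip_width: 0.0082
```

```bash
python3 -m pendant '[[[0,0,0],0,-0.1],[[0,0,0],0,-0.1],[[0,0,0],0,-0.1],[[0,0,0],0,-0.1],[[2,0,25],0,-0.1],[[0,0,30],0,-0.1],[[0,0,20],0,-0.1],[[-40,30,0],0,-0.1],[[-40,30,0],0,-0.1],[[-40,40,0],0,-0.1],[[0,0,0],0,-0.1]]'; python3 - <<'E'
from fit import *
a,W=cloud('scene'); b,V=cloud('side'); im,X=cloud('wrist'); np.savez('c1.npz',a=a,W=W,b=b,V=V,im=im,X=X)
save(np.hstack([cv2.resize(b[150:330,200:400],(400,360)),cv2.resize(im,(400,360))]),'c1.png')
E
```

```text
time_s: 8.12
position: [0.49, -0.1671, 0.332]
tool_rot: [[0.177, 0.984, -0.022], [0.984, -0.178, -0.001], [-0.005, -0.021, -1.0]]
ft_force: [0.9, -0.3, 0.8]
grip_width: 0.0387
```

View pics/c1.png

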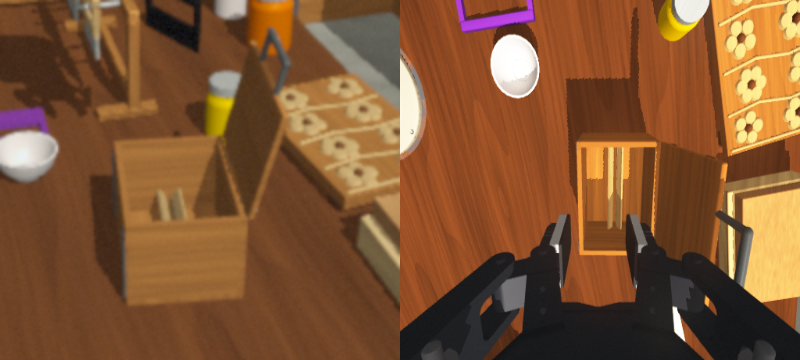

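The lid stands open, resting back on its stop. The wrist view shows the two slot rails at about (603–625, 150–230) inside the chest. Now I'll fit the rim and the slot.

```bash
cat > slot.py <<'E'
from fit import *
def slotfit(X):
    P=X.reshape(-1,3); P=P[np.isfinite(P).all(1)]
    R=sel(P,(.42,.60),(-.37,-.14),(.116,.128)); print('rim',rect(R))
    c0=np.array([.509,-.2493]); y=np.radians(-10.2); u=np.array([np.cos(y),np.sin(y)]); v=np.array([-u[1],u[0]])
    t=(P[:,:2]-c0); a=t@u; b=t@v
    m=(abs(a)<.035)&(abs(b)<.08)&(P[:,2]>.004)&(P[:,2]<.06)
    a,b,z=a[m]*1000,b[m]*1000,P[m,2]*1000
    for lo in range(-80,80,16):
        k=(b>=lo)&(b<lo+16); 
        if k.sum()<20: continue
        top=k&(z>40); fl=k&(z<14)
        s=a[top]; print(lo,'top a',np.round(np.percentile(s,[2,98]),1) if len(s) else None,
          'rail- inner',np.round(s[s<0].max(),1) if (s<0).any() else None,'rail+ inner',np.round(s[s>0].min(),1) if (s>0).any() else None,
          'slot a hist',[(int(x),round(float(np.median(z[k&(abs(a-x)<.75)])),0)) for x in np.arange(-16,17,2) if (k&(abs(a-x)<.75)).any()])
E
python3 - <<'E'
from slot import *
slotfit(np.load('c1.npz')['X'])
E
```

```text
rim (2466, array([ 509.8, -250.1]), array([186.9, 148.4]), 79.85, 122.5)
-80 top a [-14.9  15.6] rail- inner -9.3 rail+ inner 8.7 slot a hist [(-16, 8.0), (-14, 45.0), (-12, 43.0), (-10, 41.0), (-8, 37.0), (-6, 35.0), (-2, 10.0), (0, 8.0), (2, 8.0), (4, 31.0), (6, 35.0), (8, 40.0), (10, 41.0), (12, 45.0), (14, 45.0), (16, 44.0)]
-64 top a [-15.   15.1] rail- inner -9.4 rail+ inner 8.3 slot a hist [(-16, 8.0), (-14, 45.0), (-12, 43.0), (-10, 40.0), (-8, 38.0), (-6, 35.0), (-4, 32.0), (2, 9.0), (4, 26.0), (6, 37.0), (8, 40.0), (10, 41.0), (12, 44.0), (14, 45.0)]
-48 top a [-15.1  15.7] rail- inner -9.7 rail+ inner 9.4 slot a hist [(-16, 9.0), (-14, 45.0), (-12, 44.0), (-10, 41.0), (-8, 38.0), (-6, 36.0), (-4, 33.0), (-2, 8.0), (0, 9.0), (2, 8.0), (4, 21.0), (6, 36.0), (8, 39.0), (10, 42.0), (12, 44.0), (14, 45.0), (16, 44.0)]
-32 top a [-15.3  16.2] rail- inner -9.9 rail+ inner 9.2 slot a hist [(-16, 9.0), (-14, 46.0), (-12, 45.0), (-10, 41.0), (-8, 39.0), (-6, 36.0), (-4, 33.0), (-2, 8.0), (0, 8.0), (2, 8.0), (4, 18.0), (6, 36.0), (8, 39.0), (10, 41.0), (12, 45.0), (14, 45.0), (16, 43
[... 839 characters left out ...]
hist [(-16, 45.0), (-14, 45.0), (-12, 45.0), (-10, 42.0), (-8, 37.0), (-6, 35.0), (-2, 9.0), (0, 9.0), (2, 9.0), (4, 27.0), (6, 36.0), (8, 38.0), (10, 40.0), (12, 45.0), (14, 45.0), (16, 43.0)]
48 top a [-16.1  15.5] rail- inner -9.2 rail+ inner 9.0 slot a hist [(-16, 44.0), (-14, 45.0), (-12, 44.0), (-10, 40.0), (-8, 37.0), (-6, 34.0), (-4, 32.0), (0, 9.0), (2, 9.0), (4, 27.0), (6, 36.0), (8, 38.0), (10, 42.0), (12, 44.0), (14, 45.0), (16, 44.0)]
64 top a [-16.2  15.1] rail- inner -11.1 rail+ inner 10.1 slot a hist [(-16, 44.0), (-14, 45.0), (-12, 44.0), (-10, 40.0), (-8, 38.0), (-6, 35.0), (-4, 32.0), (0, 10.0), (2, 8.0), (4, 32.0), (6, 36.0), (8, 37.0), (10, 43.0), (12, 44.0), (14, 45.0)]
```

```bash
python3 -m pendant '[[[0,55,0],0.015,-0.1],[[0,55,0],0.015,-0.1],[[0,55,0],0.015,-0.1],[[0,55,0],0.015,-0.1],[[0,55,0],0.015,-0.1],[[0,55,0],0.015,-0.1],[[0,55,0],0.015,-0.1],[[0,55,0],0.015,-0.1],[[0,50,0],0.015,-0.1],[[0,0,0],0,-0.1],[[0,0,0],0,-0.1]]'; python3 - <<'E'
from fit import *
im,X=cloud('wrist'); np.savez('w3.npz',im=im,X=X); save(im,'w3.png')
P=X.reshape(-1,3); P=P[np.isfinite(P).all(1)]
print('wide',line(sel(P,(.487,.517),(.27,.46),(.188,.205))))
print('rail',line(sel(P,(.535,.59),(.08,.46),(.18,.2))))
E
```

```text
time_s: 9.65
position: [0.5058, 0.3304, 0.3225]
tool_rot: [[0.051, 0.998, -0.027], [0.999, -0.051, -0.006], [-0.007, -0.027, -1.0]]
ft_force: [0.3, 0.8, -0.1]
grip_width: 0.0383
wide (1863, array([497.4, 360.9]), 'len', np.float64(146.9), 'yaw', -2.37, 'z', array([196. , 198.1, 199.3]))
rail (3568, array([552.8, 292.1]), 'len', np.float64(311.9), 'yaw', -2.93, 'z', array([182.3, 190.2, 191.5]))
```

View pics/w3.png

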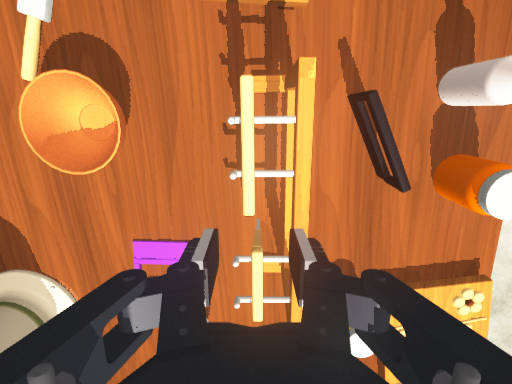

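The wrist view shows the wide bar at columns 242–255, rows 75–215, with its hooks at rows 120 and 174. The narrow bar is below it near row 285. The wide bar's centre is at (497, 361), yaw -2.4°. Approaching now.

```bash
python3 -m pendant '[[[-5,15,-20],0.01,-0.1],[[-4,13,-30],0,-0.1],[[0,0,-30],0,-0.1],[[0,0,-10],0,-0.1],[[0,0,0],0,-0.1],[[0,0,0],0,-0.1]]'
```

```text
time_s: 10.45
position: [0.5009, 0.353, 0.2333]
tool_rot: [[0.052, 0.998, -0.022], [0.999, -0.052, -0.004], [-0.005, -0.021, -1.0]]
ft_force: [-0.0, 0.5, 1.1]
grip_width: 0.0385
```

```bash
python3 -m pendant '[[[-5,8,0],0.01,-0.1],[[0,0,0],0,-0.1],[[0,0,-30],0,-0.1],[[0,0,-10],0,-0.1],[[0,0,0],0,-0.1]]'; python3 - <<'E'
from fit import *
im,X=cloud('wrist'); save(im,'w4.png')
P=X.reshape(-1,3); P=P[np.isfinite(P).all(1)]
print('wide',line(sel(P,(.480,.517),(.27,.46),(.188,.203))))
E
```

```text
time_s: 11.08
position: [0.4965, 0.3623, 0.1959]
tool_rot: [[0.04, 0.999, -0.016], [0.999, -0.04, -0.002], [-0.002, -0.016, -1.0]]
ft_force: [-0.1, 0.8, -0.6]
grip_width: 0.0384
wide (4542, array([496.7, 361.4]), 'len', np.float64(146.0), 'yaw', -2.28, 'z', array([195.6, 198.1, 199.2]))
```

Aligned to under 1 mm. Descending to grasp height.

```bash
python3 -m pendant '[[[0,0,-25],0,-0.1],[[0,0,-20],0,-0.1],[[0,0,-8],0,-0.1],[[0,0,0],0,-0.1],[[0,0,0],0,-0.1]]'
```

```text
time_s: 11.75
position: [0.4991, 0.3635, 0.1476]
tool_rot: [[0.04, 0.999, -0.007], [0.999, -0.04, 0.003], [0.002, -0.007, -1.0]]
ft_force: [-0.5, 0.5, -0.9]
grip_width: 0.0384
```

```bash
python3 -m pendant '[[[-2.5,-2,-8],0,-0.1],[[0,0,0],0,-0.1],[[0,0,0],0,-1],[[0,0,0],0,-1],[[0,0,0],0,-1],[[0,0,0],0,-1],[[0,0,0],0,-1]]' 70
```

```text
time_s: 12.62
position: [0.4968, 0.3616, 0.1404]
tool_rot: [[0.04, 0.999, -0.005], [0.999, -0.04, 0.003], [0.003, -0.005, -1.0]]
ft_force: [-1.2, -0.4, -0.2]
grip_width: 0.0126
```

```bash
python3 -m pendant '[[[0,0,8],0,-1],[[0,0,9],0,-1],[[0,0,5],0,-1],[[0,0,0],0,-1],[[0,0,0],0,-1]]'
```

```text
time_s: 13.25
position: [0.4962, 0.3613, 0.1631]
tool_rot: [[0.04, 0.999, -0.007], [0.999, -0.04, 0.003], [0.002, -0.007, -1.0]]
ft_force: [0.2, 0.5, -4.4]
grip_width: 0.0127
```

```bash
python3 -m pendant '[[[-10,0.4,1],0,-1],[[-15,0.6,0],0,-1],[[-20,0.8,0],0,-1],[[-20,0.8,0],0,-1],[[-10,0.4,0],0,-1],[[0,0,0],0,-1]]'; python3 - <<'E'
from fit import *
a,W=cloud('scene');b,V=cloud('side'); im,X=cloud('wrist'); np.savez('c2.npz',im=im,X=X,b=b,V=V,a=a,W=W)
save(np.hstack([cv2.resize(a[160:340,240:460],(440,360)),cv2.resize(im,(360,360))]),'c2.png')
E
```

```text
time_s: 14.0
position: [0.4146, 0.3643, 0.1638]
tool_rot: [[0.039, 0.999, -0.008], [0.999, -0.039, 0.002], [0.002, -0.009, -1.0]]
ft_force: [-0.5, 0.3, -2.7]
grip_width: 0.0129
```

View pics/c2.png

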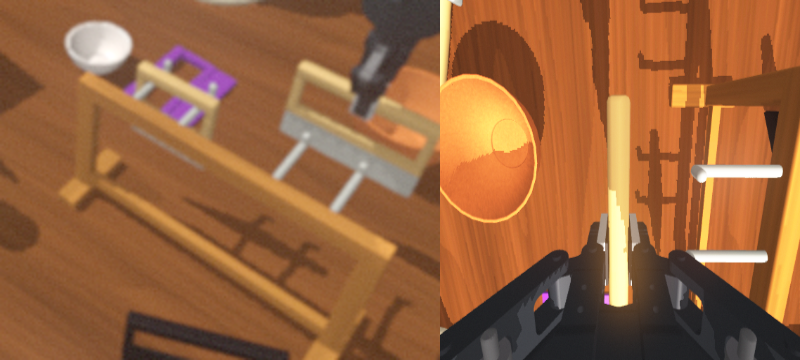

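The scene view shows the wide scraper clear of its hooks and the narrow one still hanging. Next I'll check how straight the scraper hangs in the fingers, both its yaw and its vertical tilt.

```bash
python3 - <<'E'
from fit import *
z=np.load('c2.npz')
P=z['X'].reshape(-1,3); P=P[np.isfinite(P).all(1)]
print('bar wrist',line(sel(P,(.39,.44),(.385,.45),(.212,.226))))
for n in 'WV':
    P=z[n].reshape(-1,3); P=P[np.isfinite(P).all(1)]
    Q=sel(P,(.37,.46),(.27,.46),(.105,.23)); 
    print('top',line(Q[Q[:,2]>.212]) if (Q[:,2]>.212).sum()>9 else '')
    w=np.radians(-2.3); a=(Q[:,0]*np.cos(w)+Q[:,1]*np.sin(w))*1000
    for lo in range(105,225,10):
        k=(Q[:,2]*1000>lo)&(Q[:,2]*1000<lo+10)&((Q[:,1]<.335)|(Q[:,1]>.39)); 
        if k.sum()>8: print(n,lo,k.sum(),np.round(np.percentile(a[k],[10,50,90]),1),np.round(Q[k,1].min()*1000),np.round(Q[k,1].max()*1000))
E
```

```text
bar wrist (3917, array([417.6, 411.6]), 'len', np.float64(52.6), 'yaw', -2.41, 'z', array([219.3, 221.2, 222.4]))
top (534, array([420.5, 362.3]), 'len', np.float64(148.1), 'yaw', -1.84, 'z', array([212.5, 219.7, 223. ]))
W 115 126 [400.8 402.2 403.3] 288.0 437.0
W 125 143 [400.5 402.  403.3] 288.0 437.0
W 135 150 [400.9 402.3 403.8] 288.0 437.0
W 145 127 [401.7 403.1 404.8] 288.0 437.0
W 155 218 [397.1 403.5 405.6] 287.0 437.0
W 165 37 [402.2 404.7 406. ] 289.0 437.0
W 175 42 [402.1 405.  406.3] 288.0 437.0
W 185 39 [403.3 404.5 405.9] 288.0 437.0
W 195 39 [402.7 404.7 405.9] 287.0 437.0
W 205 161 [405.2 406.8 408.2] 288.0 437.0
W 215 300 [396.6 404.4 407.9] 288.0 437.0
top (99, array([414.4, 352.8]), 'len', np.float64(140.4), 'yaw', -3.34, 'z', array([213.9, 220.5, 227. ]))
V 115 11 [397.6 398.2 402.7] 286.0 425.0
V 155 28 [395.6 398.4 404.3] 279.0 430.0
V 165 11 [395.9 398.3 402.1] 280.0 430.0
V 175 9 [395.8 399.1 402.9] 284.0 289.0
V 195 10 [397.5 400.8 404. ] 279.0 292.0
V 205 13 [393.7 397.7 405.2] 280.0 307.0
V 215 38 [394.7 401.2 405.3] 282.0 425.0
```

The scraper hangs vertical, with blade and bar centres agreeing within about 0.5 mm. Its yaw is -2.4° and its origin is about 49.5 mm above the TCP reading. I'll lift it and carry it over the chest.

```bash
python3 -m pendant '[[[0,0,25],0,-1],[[0,0,40],0,-1],[[0,0,40],0,-1],[[0,-10,30],0,-1],[[5,-40,5],-0.01,-1],[[8,-45,0],-0.015,-1],[[8,-45,0],-0.015,-1],[[8,-45,0],-0.015,-1],[[8,-45,0],-0.015,-1],[[8,-45,0],-0.015,-1],[[8,-45,0],-0.015,-1],[[8,-45,0],-0.015,-1]]'
```

```text
time_s: 15.65
position: [0.4829, -0.0133, 0.3066]
tool_rot: [[0.16, 0.987, -0.006], [0.987, -0.16, 0.002], [0.001, -0.006, -1.0]]
ft_force: [0.4, -0.6, -3.3]
grip_width: 0.0124
```

```bash
python3 -m pendant '[[[8,-45,0],-0.015,-1],[[8,-45,0],-0.01,-1],[[8,-45,0],0,-1],[[8,-35,0],0,-1],[[4,-20,0],0,-1],[[0,0,0],0,-1],[[0,0,0],0,-1]]'
```

```text
time_s: 16.52
position: [0.5205, -0.2148, 0.3051]
tool_rot: [[0.193, 0.981, -0.006], [0.981, -0.193, 0.003], [0.002, -0.007, -1.0]]
ft_force: [-0.2, -0.3, -3.8]
grip_width: 0.0127
```

```bash
python3 -m pendant '[[[-6,-17,0],0.02,-1],[[-6,-17,-15],0,-1],[[0,0,-30],0,-1],[[0,0,-25],0,-1],[[0,0,-10],0,-1],[[0,0,0],0,-1],[[0,0,0],0,-1]]'; python3 - <<'E'
from slot import *
im,X=cloud('wrist'); b,V=cloud('side'); np.savez('w5.npz',im=im,X=X,b=b,V=V)
save(np.hstack([cv2.resize(b[150:330,200:400],(400,360)),cv2.resize(im,(400,360))]),'c3.png')
s=env.observe(); print(s['position'])
p=s['position']; P=X.reshape(-1,3); P=P[np.isfinite(P).all(1)]
zt=p[2]+.0575; print('bar',line(sel(P,(.49,.54),(p[1]+.022,p[1]+.09),(zt-.008,zt+.006))))
slotfit(X)
E
```

```text
time_s: 17.4
position: [0.5093, -0.2431, 0.2273]
tool_rot: [[0.164, 0.986, -0.001], [0.986, -0.164, -0.0], [-0.0, -0.001, -1.0]]
ft_force: [0.5, -0.3, -3.9]
grip_width: 0.0128
[ 0.50926153 -0.2432921   0.22717918]
bar (3847, array([ 516.8, -195.8]), 'len', np.float64(51.8), 'yaw', -9.8, 'z', array([282.9, 284.8, 285.9]))
rim (4947, array([ 509.8, -250.1]), array([186.4, 148.9]), 79.85, 122.4)
-80 top a None rail- inner None rail+ inner None slot a hist []
-64 top a None rail- inner None rail+ inner None slot a hist []
-48 top a None rail- inner None rail+ inner None slot a hist []
-32 top a None rail- inner None rail+ inner None slot a hist []
-16 top a None rail- inner None rail+ inner None slot a hist []
0 top a None rail- inner None rail+ inner None slot a hist []
16 top a None rail- inner None rail+ inner None slot a hist []
32 top a None rail- inner None rail+ inner None slot a hist []
48 top a None rail- inner None rail+ inner None slot a hist []
64 top a None rail- inner None rail+ inner None slot a hist []
```

View pics/c3.png

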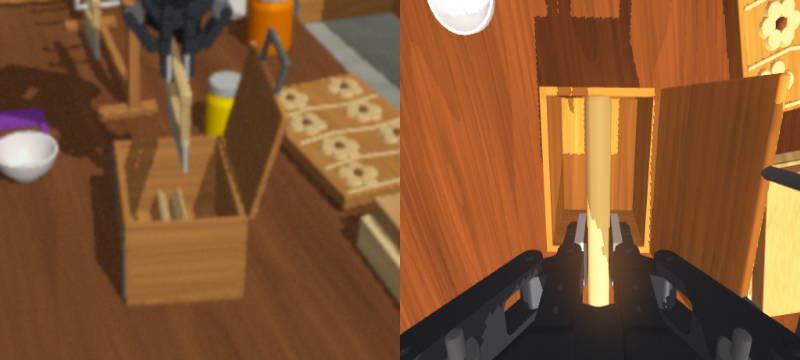

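The side view shows the blade hanging over the open chest, in line with the slot. The wrist view shows the bar parallel to the chest walls. I'll correct about 6 mm in y and lower to just above the rails.

```bash
python3 -m pendant '[[[0.5,-6,0],-0.005,-1],[[0,0,0],0,-1],[[0,0,-30],0,-1],[[0,0,-30],0,-1],[[0,0,-25],0,-1],[[0,0,-10],0,-1],[[0,0,0],0,-1],[[0,0,0],0,-1]]'; python3 - <<'E'
from slot import *
im,X=cloud('wrist'); b,V=cloud('side'); np.savez('w6.npz',im=im,X=X,b=b,V=V)
s=env.observe(); p=s['position']; P=X.reshape(-1,3); P=P[np.isfinite(P).all(1)]
zt=p[2]+.0575; print('bar',line(sel(P,(.49,.54),(p[1]+.022,p[1]+.09),(zt-.008,zt+.006))))
print('rim',rect(sel(P,(.42,.60),(-.37,-.14),(.116,.128))))
E
```

```text
time_s: 18.5
position: [0.5111, -0.2515, 0.133]
tool_rot: [[0.171, 0.985, 0.005], [0.985, -0.171, -0.005], [-0.004, 0.006, -1.0]]
ft_force: [0.1, -0.3, -2.9]
grip_width: 0.0125
bar (3841, array([ 518.6, -203.9]), 'len', np.float64(51.6), 'yaw', -10.22, 'z', array([188.4, 190.3, 191.5]))
rim (9970, array([ 509.7, -250.1]), array([186.8, 149.1]), 80.19, 122.3)
```

```bash
python3 -m pendant '[[[-2.5,0.5,0],0,-1],[[0,0,-20],0,-1],[[0,0,-15],0,-1],[[0,0,-5],0,-1],[[0,0,0],0,-1],[[0,0,0],0,-1]]'; python3 - <<'E'
from slot import *
im,X=cloud('wrist')
s=env.observe(); p=s['position']; P=X.reshape(-1,3); P=P[np.isfinite(P).all(1)]
zt=p[2]+.0575; print('bar',line(sel(P,(.49,.54),(p[1]+.022,p[1]+.09),(zt-.008,zt+.006))))
E
```

```text
time_s: 19.35
position: [0.5092, -0.2517, 0.0953]
tool_rot: [[0.171, 0.985, 0.01], [0.985, -0.171, -0.008], [-0.007, 0.011, -1.0]]
ft_force: [0.4, 0.2, -3.4]
grip_width: 0.0126
bar (3866, array([ 516.4, -204.1]), 'len', np.float64(52.1), 'yaw', -10.19, 'z', array([150.6, 152.5, 153.6]))
```

```bash
python3 -m pendant '[[[-0.8,0,-6],0,-1],[[0,0,-8],0,-1],[[0,0,-8],0,-1],[[0,0,0],0,-1]]'; python3 -m pendant '[[[-0.3,0,-5],0,-1],[[0,0,-4],0,-1],[[0,0,0],0,-1]]'
```

```text
time_s: 19.9
position: [0.5083, -0.2517, 0.0719]
tool_rot: [[0.171, 0.985, 0.01], [0.985, -0.171, -0.008], [-0.007, 0.011, -1.0]]
ft_force: [-0.5, -0.7, -3.4]
grip_width: 0.0126
time_s: 20.27
position: [0.5081, -0.2518, 0.0624]
tool_rot: [[0.171, 0.985, 0.01], [0.985, -0.17, -0.009], [-0.007, 0.011, -1.0]]
ft_force: [0.5, -0.7, -4.2]
grip_width: 0.0126
```

The blade is in the slot without contact. I'll creep down to the floor.

```bash
python3 -m pendant '[[[0,0,-2],0,-1],[[0,0,-2],0,-1],[[0,0,0],0,-1]]';python3 -m pendant '[[[0,0,-1.5],0,-1],[[0,0,0],0,-1]]';python3 -m pendant '[[[0,0,-1],0,-1],[[0,0,0],0,-1]]'
```

```text
time_s: 20.65
position: [0.5083, -0.2519, 0.0584]
tool_rot: [[0.171, 0.985, 0.01], [0.985, -0.17, -0.009], [-0.007, 0.012, -1.0]]
ft_force: [0.0, -0.4, -3.8]
grip_width: 0.0128
time_s: 20.9
position: [0.5084, -0.2521, 0.057]
tool_rot: [[0.171, 0.985, 0.011], [0.985, -0.171, -0.009], [-0.007, 0.012, -1.0]]
ft_force: [-0.4, -0.1, -2.8]
grip_width: 0.0124
time_s: 21.15
position: [0.5086, -0.2525, 0.0568]
tool_rot: [[0.171, 0.985, 0.012], [0.985, -0.171, -0.01], [-0.008, 0.013, -1.0]]
ft_force: [-0.8, 0.5, -1.4]
grip_width: 0.0124
```

```bash
python3 -m pendant '[[[0,0,-1],0,-1],[[0,0,0],0,-1]]';python3 -m pendant '[[[0,0,-1],0,-1],[[0,0,0],0,-1]]'; python3 - <<'E'
from slot import *
im,X=cloud('wrist'); P=X.reshape(-1,3); P=P[np.isfinite(P).all(1)]
print('bar',line(sel(P,(.49,.54),(-.225,-.16),(.105,.120))))
E
```

```text
time_s: 21.4
position: [0.5087, -0.2527, 0.0566]
tool_rot: [[0.171, 0.985, 0.012], [0.985, -0.171, -0.011], [-0.009, 0.014, -1.0]]
ft_force: [-1.5, 0.8, -0.1]
grip_width: 0.0126
time_s: 21.65
position: [0.5088, -0.2528, 0.0566]
tool_rot: [[0.171, 0.985, 0.013], [0.985, -0.171, -0.012], [-0.009, 0.015, -1.0]]
ft_force: [-2.5, 0.5, 0.6]
grip_width: 0.0128
bar (4258, array([ 516.4, -193.1]), 'len', np.float64(63.5), 'yaw', -2.51, 'z', array([110. , 114.1, 116.2]))
```

The TCP stopped at 56.6 mm (56.5 predicted), and the force went from -3.8 N to +0.6 N. The blade stands on the floor, so I'll release and retreat straight up.

```bash
python3 -m pendant '[[[0,0,0],0,-0.4],[[0,0,0],0,-0.3],[[0,0,0],0,-0.3],[[0,0,0],0,-0.3],[[0,0,10],0,-0.3],[[0,0,25],0,-0.3],[[0,0,40],0,-0.3],[[0,0,50],0,-0.3],[[0,0,50],0,-0.3],[[-10,20,50],0,-0.3],[[-30,50,20],0,-0.3],[[0,0,0],0,-0.3]]'; python3 - <<'E'
from fit import *
a,W=cloud('scene'); b,V=cloud('side'); im,X=cloud('wrist')
save(np.vstack([np.hstack([cv2.resize(b[130:330,180:400],(400,300)),cv2.resize(im,(400,300))]),np.hstack([cv2.resize(a,(400,300)),cv2.resize(b,(400,300))])]),'fin.png')
P=X.reshape(-1,3); P=P[np.isfinite(P).all(1)]
print('wide bar',line(sel(P,(.47,.545),(-.335,-.165),(.100,.118))))
E
```

```text
time_s: 23.2
position: [0.467, -0.1804, 0.3141]
tool_rot: [[0.171, 0.985, 0.019], [0.985, -0.171, -0.015], [-0.012, 0.021, -1.0]]
ft_force: [1.1, -0.5, 0.1]
grip_width: 0.0296
wide bar (867, array([ 504.6, -257. ]), 'len', np.float64(157.9), 'yaw', -14.35, 'z', array([104.3, 114. , 115.7]))
```

View pics/fin.png

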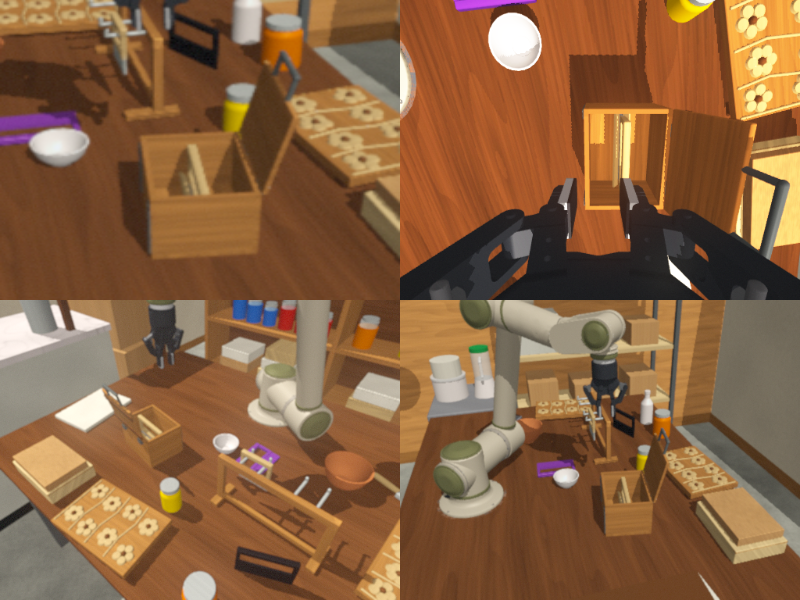

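The final view shows the scraper standing in the slot, the lid open, the narrow scraper hanging and the jar in place. However, the purple lookalike, which stood upright at the start, now lies flat. I'll check the numbers and when it fell from the saved clouds.

```bash
python3 - <<'E'
from fit import *
im,X=cloud('wrist'); a,W=cloud('scene'); b,V=cloud('side')
c0=np.array([.509,-.2493]); y=np.radians(-10.15); u=np.array([np.cos(y),np.sin(y)]); v=np.array([-u[1],u[0]])
for n,I in(('wrist',X),('scene',W),('side',V)):
    P=I.reshape(-1,3); P=P[np.isfinite(P).all(1)]; t=P[:,:2]-c0; A=t@u*1000; B=t@v*1000
    k=(abs(A)<30)&(abs(B)<80)&(P[:,2]>.106)&(P[:,2]<.125)
    print(n,k.sum(),'a',np.percentile(A[k],[3,50,97]).round(1),'b',np.percentile(B[k],[1,99]).round(1),'z',np.percentile(P[k,2]*1000,[50,95]).round(1),'slope',np.polyfit(B[k],A[k],1).round(3))
    Q=sel(P,(.62,.72),(-.05,.05),(.095,.106)); print(' jar',Q[:,:2].mean(0).round(4) if len(Q) else '')
    N=sel(P,(.485,.52),(.12,.25),(.187,.21)); print(' narrow',line(N) if len(N)>9 else '')
    k=(A>70)&(A<150)&(abs(B)<85)&(P[:,2]>.15)&(P[:,2]<.27); 
    if k.sum()>50: print(' lid slope angle',1.5708+np.arctan(np.polyfit(P[k,2]*1000,A[k],1)[0]))
z0=np.load('c0.npz');
for f,t in(('c0',0),('w2',2.5),('c1',8.1),('c2',14)):
    z=np.load(f+'.npz'); V=z['V']; b=z['b'].astype(int); m=(b[...,0]>80)&(b[...,2]>120)&(b[...,1]<60); Q=V[m]; Q=Q[np.isfinite(Q).all(1)]; print(t,len(Q),'purple zmax',Q[:,2].max().round(3),Q.mean(0).round(3))
s=env.observe(); print(s['time_s'])
E
```

```text
wrist 771 a [-6.5 -0.3  6.8] b [-32.  70.] z [114.2 115.5] slope [-0.005 -0.115]
 jar [ 0.664  -0.0206]
 narrow 
 lid slope angle 1.8085528237790056
scene 185 a [-3.5  4.9  9.6] b [-75.1  70.3] z [112.9 115.3] slope [-0.005  4.261]
 jar [0.6726 0.0063]
 narrow (332, array([503.2, 191. ]), 'len', np.float64(98.1), 'yaw', -2.08, 'z', array([188. , 196.1, 198.5]))
 lid slope angle 1.7800599830055195
side 202 a [-6.3 -0.   7.4] b [-73.9  79.4] z [113.8 116.6] slope [-0.009  0.189]
 jar [0.6657 0.0023]
 narrow (78, array([497.6, 186.6]), 'len', np.float64(102.4), 'yaw', -2.01, 'z', array([188.9, 196.6, 199.9]))
 lid slope angle 1.810909311452905
0 733 purple zmax 0.106 [0.297 0.176 0.039]
2.5 94 purple zmax 0.016 [0.291 0.13  0.007]
8.1 234 purple zmax 0.016 [0.318 0.122 0.007]
14 145 purple zmax 0.015 [0.319 0.115 0.007]
23.5
```

```bash
python3 -c "
from rig import ticket; print(ticket.close_job())"
```

```text
the job is handed in; nothing more can be done
None
```

The job is done and handed in at about 23.5 s. The lid is open on its stop, the wide scraper stands blade down in the slot, and the narrow scraper still hangs.

**Last checks**
- **Lid:** three cameras put its angle at 1.78 to 1.81 rad, so it rests on its stop at 1.8.
- **Wide scraper:** the bar top is at 114 mm, as expected with the blade on the chest floor. The bar is centred within about 0.3 mm (wrist and side cameras) and parallel to the slot within 0.5°. I let go only after the floor was carrying its weight.
- **Narrow scraper:** it has not moved, to within 1 mm.
- **Yellow jar:** it is unmoved in the scene camera (within 1 mm). The side camera's average shifted a few millimetres on few points. The wrist figure does not count, because only part of the jar was in view.

**What failed or disagreed**
- **First handle grasp:** it closed on nothing, because the fingertips sit about 35 mm behind the stated TCP. I corrected for that from then on.
- **Scene camera:** it places the chest bar about 5 mm off the other two, the same offset it had from the start.
- **Purple lookalike:** it stood upright at the start but fell flat within the first 2.5 s. The gripper was moving away from it then and no contact force showed. I don't know why it fell, and I left it lying.

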